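Change the table grill from spit to grate

TASK

The little table grill is being changed over from the spit to the flat grate. First lift the spit straight up out of its two open cradles and lay it along the middle of the chopping board; then build the grill up from the bottom: the ash tray on the floor of the trough, next the charcoal grate on the lower pair of steps, and last the cooking grate on the upper pair of steps, each lying flat and fully seated. Set every part down rather than letting it fall, let go of everything, and leave the yellow mug and the tomato jar where they stand.

Things in the scene. Friction and masses are not known exactly. Their poses are not given: they have to be found in the camera images.
- grill: Table grill, fixed: open dark steel trough 104 (x) x 248 (y) mm, 97 high, wooden bars along its sides (to x +-76). Origin: centre of underside. Inside 96 wide; floor at z 10, 160 long; end steps at z 45 (200 long above them) and z 80 (240 long above). Outside each end, at y +-126, a plate with an open-topped U cradle: slot 16 wide, bottom z 120, prongs to z 148. The spit starts in both cradles.
- board: Brown wooden chopping board lying flat, 170 mm (its x) by 280 mm (its y), 22 mm thick, loose. Origin: centre of its underside.
- spit: Spit: bright 10 mm square bar along y, point at y -166, dark wooden handle (22 thick) at y 142 to 184. Origin: on its axis, at its balance point. Fork blocks 24 mm square at y +-95, with prongs inward to y +-46 at x +-21; bar free to grip between. Axis at z 125 in the cradles; on the board it rests on the blocks, axis 12 mm above the wood: grip with fingertips at most 9 mm below the axis. 0.28 kg.
- ash_tray: Ash tray: plain bright sheet-metal pan, 84 (x) x 148 (y) mm, walls 16 high, floor 2; the shortest of the three grill parts. Origin: centre of underside. Fixed lifting handle over its middle: 9 mm round bar along x, 68 long, axis 26 mm above the underside, legs at x +-31. Goes on the floor of the trough. 0.16 kg.
- charcoal_grate: Charcoal grate: black cast grid of cross slats, 84 (x) x 188 (y) mm, 10 thick. Origin: centre of underside. Fixed black lifting handle over its middle: 9 mm round bar along x, 68 long, axis 26 mm above the underside, legs at x +-31. Goes on the lower steps of the trough. 0.32 kg.
- cooking_grate: Cooking grate: bright steel frame with seven long rods, 84 (x) x 228 (y) mm, 8 thick; the longest of the three grill parts. Origin: centre of underside. Lifting handle over its middle with a light wooden grip: 13 mm round bar along x, 68 long, axis 32 mm above the underside, legs at x +-31. Goes on the upper steps of the trough. 0.26 kg.
- mug: Yellow mug with a black rim and handle, 74 mm across, 77 mm high, loose, at the far right: leave it alone. Origin: under the middle of its 74 x 104 mm outline, handle included.
- jar: Tomato preserve jar with a white lid, 64 mm across, 87 mm high, loose, at the far left: leave it alone. Origin: centre of its underside.

How it is judged:
On the way, in this order (a step that is already met when the one before it is completed fails the run):
1. the spit lies on the chopping board, along its middle, released (x of spit in the frame of board between -0.05 and 0.05 m and y of spit in the frame of board between -0.035 and 0.035 m and z of spit in the frame of board between 0.029 and 0.039 m and angle between the y axis of spit and the y axis of board, either way round below 0.25 rad and contact force between the fingers and spit below 0.1 N and linear speed of spit below 0.03 m/s), for 0.2 s.
2. the ash tray lies on the floor of the trough, released (x of ash_tray in the frame of grill between -0.012 and 0.012 m and y of ash_tray in the frame of grill between -0.012 and 0.012 m and z of ash_tray in the frame of grill between 0.006 and 0.014 m and angle between ash_tray's own z axis and vertical below 0.04 rad and angle between the y axis of ash_tray and the y axis of grill, either way round below 0.15 rad and contact force between the fingers and ash_tray below 0.1 N and linear speed of ash_tray below 0.03 m/s), for 0.2 s.
3. the charcoal grate lies on the lower steps, released (x of charcoal_grate in the frame of grill between -0.012 and 0.012 m and y of charcoal_grate in the frame of grill between -0.012 and 0.012 m and z of charcoal_grate in the frame of grill between 0.041 and 0.049 m and angle between charcoal_grate's own z axis and vertical below 0.04 rad and angle between the y axis of charcoal_grate and the y axis of grill, either way round below 0.15 rad and contact force between the fingers and charcoal_grate below 0.1 N and linear speed of charcoal_grate below 0.03 m/s), for 0.2 s.
4. the cooking grate lies on the upper steps, released (x of cooking_grate in the frame of grill between -0.012 and 0.012 m and y of cooking_grate in the frame of grill between -0.012 and 0.012 m and z of cooking_grate in the frame of grill between 0.076 and 0.084 m and angle between cooking_grate's own z axis and vertical below 0.04 rad and angle between the y axis of cooking_grate and the y axis of grill, either way round below 0.15 rad and contact force between the fingers and cooking_grate below 0.1 N and linear speed of cooking_grate below 0.03 m/s), for 0.2 s.
At the end, for the whole second after the job is handed in: Spit resting on the board, within 50 mm across and 35 mm along of its middle, in line within 0.25 rad; ash tray on the floor, charcoal grate on the lower, cooking grate on the upper steps, each within 4 mm in height and 12 mm of the middle, tilt under 0.04 rad; all released, at rest (all of step 1 and all of step 2 and all of step 3 and all of step 4); the robot touches nothing.
It fails at once if the spit or a grill part is let fall (moves faster than 0.7 m/s out of the fingers) ((contact force between the fingers and spit below 0.05 N and linear speed of spit above 0.7 m/s) or (contact force between the fingers and ash_tray below 0.05 N and linear speed of ash_tray above 0.7 m/s) or (contact force between the fingers and charcoal_grate below 0.05 N and linear speed of charcoal_grate above 0.7 m/s) or (contact force between the fingers and cooking_grate below 0.05 N and linear speed of cooking_grate above 0.7 m/s)).
It fails at once if the mug or the tomato jar is shifted by more than 30 mm or tipped ((distance of mug from where it was at the start of the episode above 0.03 m or angle between mug's own z axis and vertical above 0.3 rad) or (distance of jar from where it was at the start of the episode above 0.03 m or angle between jar's own z axis and vertical above 0.3 rad)).
It also fails if it takes over 118 s, if anything falls off the work surface, if the arm or the gripper's body presses on something with over 40 N, if the wrist force passes 120 N, or if a joint passes its speed limit or range.

ROBOT

A 6-joint arm with a two-finger parallel gripper is mounted at the origin on a cart in front of the work surface, level with it; the furniture and walls round the work are solid. World frame = base frame: x ahead of the robot, y to its left, z up, the work surface at z = 0. Lengths are in m, angles in rad, forces in N, time in s.
With the tool pointing down it reaches from about 0.35 to 0.775 m from the base axis. Payload 5.5 kg.
Tool frame: the origin (TCP) lies where the fingers leave the gripper's body, on its centre line; the fingertips stand env.tip_reach ahead of it and the grasp point (between the pads) lies 54 mm ahead of it (env.tip_reach is the distance from the TCP to the fingertips, in m); z points along the fingers, y is the line along which they close (so a half turn about z gives the same grasp; the last joint's range is limited). The gripper opens to 85 mm and grips with 20 to 120 N. Pads are 22 mm wide; open, the fingers measure 114 mm over their backs; the gripper's body (76 mm by 85 mm) begins 54 mm behind the grasp point. The pads swing forward as they close: fully open they stand 13 mm farther back than shut.
Start: joints at [-1.269, 0.313, 0.046, 1.304, 0, 1.431], TCP at [0.246, -0.52, 0.304] pointing down, gripper open.
Joint ranges: [-2.76, 2.76], [-0.86, 1.69], [-1.03, 1.26], [-2.2, 2.34], [-1.47, 1.5], [-3.14, 3.14]. Speed limits (rad/s): [2.57, 2.57, 3.14, 3.14, 3.14, 3.14].

INTERFACE

Orientations are given as a unit quaternion [w, x, y, z].
In Python, from workcell import status, optics, hand_in, env gives the robot as it stands.
- The arm moves only by the shell command python3 -m handwheel 'ROWS' [FORCE]. ROWS is a JSON object whose one key "deltas" holds a list of rows, each a list of 5 numbers: the opening, from -1 (shut) to 1 (fully open), then the shift along the tool's x, y, z in units of 40 mm (1.0 is 40 mm), then the turn about the tool's z in units of 10 degrees (1.0 is 10 degrees). In form: {"deltas": [[jaw, x, y, z, roll], ...]}. A call has 1 to 20 rows; each row shifts and turns the commanded pose from where the row before left it, along the tool's axes as they then stand; what a row does not reach is not made up. A row lasts 1/8 s, in which the tool goes at most 62.5 mm and 10.7 degrees, less where a joint would pass 70% of its speed; a pose out of reach is approached as far as the arm can. A call is refused whole if a number of a shift passes 1 or a number of a turn 1, either way. A call with a gripper value outside its range is refused whole. The fingers move at their own pace and stop on an object; FORCE is the grip in N (left out, the last holds). Time passes only in rows, so rows that do not move let the fingers close. It gives the time, the measured TCP pose, the force, the opening and the grip force at its end, in the units of the state.
- status.get_state(): the state, without advancing time (a new reading comes with each control period).
- optics.read_camera(name): name is "side" or "top"; returns a dict with "frame" (384x512x3 uint8, red, green, blue), "depth" (384x512 float32, m along the optical axis (not along the pixel's ray), 0 where there is no reading), "vfov" (degrees; the focal length in pixels is half the picture's height over the tangent of half this angle, whatever the lens; pixels are square), "cx", "cy" (the principal point, pixels), "k1" (the pictures are not rectified: a ray, as slopes to the right and down, at radius r is drawn at 1 + k1 r^2 times it, then the intrinsics apply), "origin" and "attitude" of the camera in the world. Camera axes: x right, y down, z forward; pixel columns grow to the right and rows downward; lengths in m; the calibration is good to about 2 mm. A picture is of the moment at which its call begins.
- hand_in(): hands the job in; it is judged then, once.
The state is a dict: "clock": time; "joint_pos": joint angles; "qvel": joint speeds; "tau": joint torques, N m; "tcp_pos": TCP position; "orientation": TCP orientation; "wrist_force": force on the tool from outside, world axes, zero at the start; "ft_torque": the same for the moment, N m; "finger_gap": finger opening in m; "grip_force": force on a finger pad.
Only numpy, scipy, OpenCV 4.12 (cv2) and the standard library are available. Lean on these libraries where they do the work, as an engineer would, in place of code of your own. Each camera call takes 0.05 s, during which the arm holds its last target. There are 200 camera calls.

## Working session

There is one attempt and no reset: what is moved stays moved. The work goes in short steps, Python scripts to look and compute and a shell command to move; the robot and the scene stay as the last step left them, time stands still between calls to the robot, and variables do not carry over. Pictures are saved under pics/ and viewed, at most 14 in all, crops included, and the job is handed in when it is done.

```bash
mkdir -p pics
cat > h.py <<'E'
import numpy as np,cv2
from workcell import status,optics,env
from scipy.spatial.transform import Rotation as R
def cam(n):
    c=optics.read_camera(n)
    cv2.imwrite
    return c
def rot(c):
    a=np.array(c["attitude"],float)
    return a if a.shape==(3,3) else R.from_quat(a[[1,2,3,0]]).as_matrix()
def rays(c,uv):
    f=192/np.tan(np.radians(c["vfov"])/2)
    K=np.array([[f,0,c["cx"]],[0,f,c["cy"]],[0,0,1.]])
    p=cv2.undistortPoints(np.array(uv,float).reshape(-1,1,2),K,np.array([c["k1"],0,0,0,0.]))[:,0]
    return np.c_[p,np.ones(len(p))]
def cloud(c):
    v,u=np.mgrid[:384,:512]
    d=c["depth"].reshape(-1,1)
    P=(rays(c,np.c_[u.ravel(),v.ravel()])*d)@rot(c).T+np.array(c["origin"])
    P[d[:,0]==0]=np.nan
    return P.reshape(384,512,3)
def onz(c,uv,z):
    r=rays(c,uv)@rot(c).T; o=np.array(c["origin"])
    return o+r*((z-o[2])/r[:,2:3])
E
python3 - <<'E'
from h import *
import pickle
cs={}
for n in("top","side"):
    c=cam(n);cs[n]=c;print(n,{k:v for k,v in c.items() if k not in("frame","depth")})
    cv2.imwrite(f"pics/{n}0.png",cv2.resize(c["frame"][:,:,::-1],(800,600),interpolation=cv2.INTER_CUBIC))
pickle.dump(cs,open("c0.pkl","wb"))
print(status.get_state(),env.tip_reach)
E
```

```text
top {'vfov': 45.0417514892469, 'cx': 256.6303097149995, 'cy': 191.22306736957447, 'k1': -0.10128480979534431, 'origin': array([0.3839842 , 0.00488235, 1.66331357]), 'attitude': array([-0.02622543,  0.71112   , -0.70190404,  0.03084288])}
side {'vfov': 57.880175032818485, 'cx': 251.4397654049655, 'cy': 183.45797457860004, 'k1': 0.027592175088242236, 'origin': array([-0.51698944,  0.17144389,  0.65695366]), 'attitude': array([ 0.33525152, -0.55415516,  0.6536678 , -0.39145483])}
{'clock': 0.1, 'joint_pos': array([-1.26859587e+00,  3.13935585e-01,  4.51147913e-02,  1.30360920e+00,
        3.16973419e-06,  1.43117923e+00]), 'qvel': array([-0.00076059, -0.00154992,  0.00294156, -0.00064986, -0.00063152,
       -0.00034215]), 'tau': array([ 3.39173952e-03, -4.81725526e+01,  2.99243635e+01,  1.27434562e-02,
       -8.22960124e-05,  1.89865595e-06]), 'tcp_pos': array([ 0.24574403, -0.51947545,  0.30310118]), 'orientation': array([-8.14266769e-04,  9.75698400e-01,  2.19116328e-01, -6.47491911e-05]), 'wrist_force': array([1.06953867, 0.55232503, 0.38316516]), 'ft_torque': array([-0.00437287,  0.0048958 ,  0.00787226]), 'grip_force': 0.0, 'finger_gap': 0.08521023117420487} 0.0726
```

View pics/top0.png

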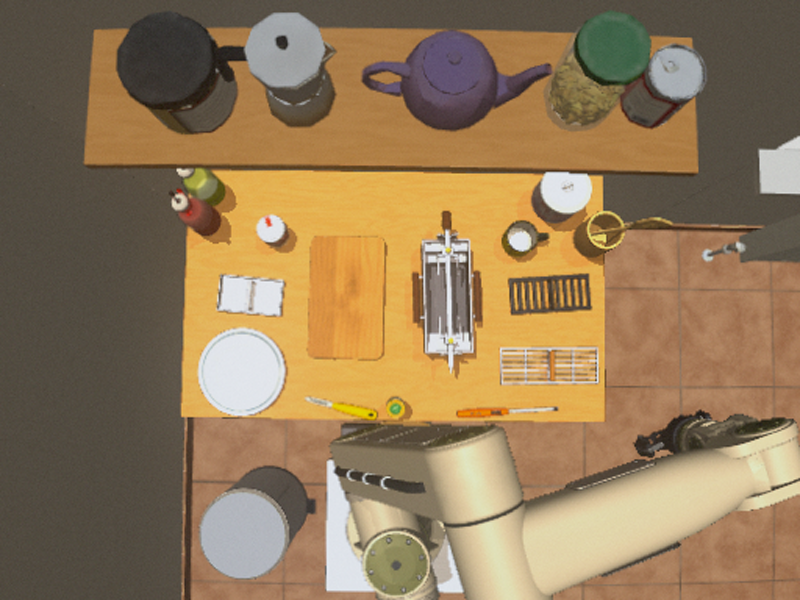

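View pics/side0.png

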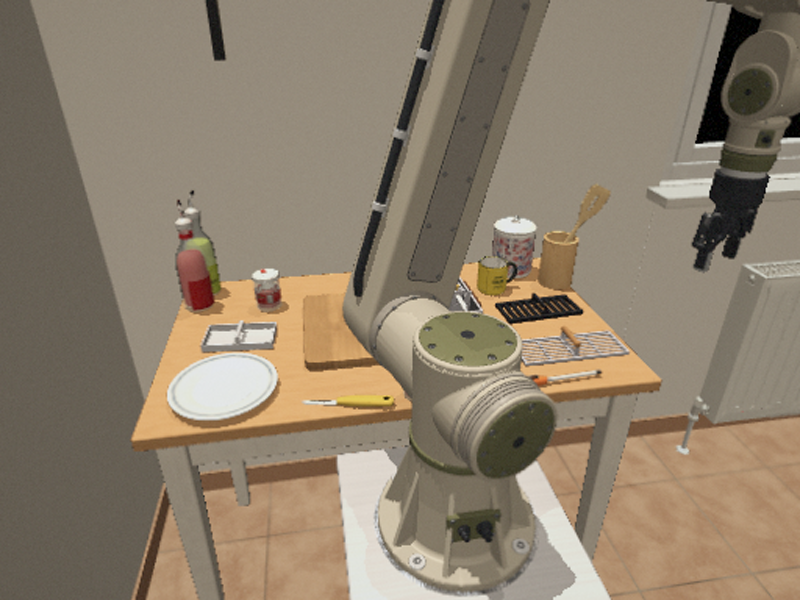

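The top view shows the grill around (448,295) with the spit along world x and its handle at the top. The board is at (347,297), tray (251,295), charcoal grate (550,294), cooking grate (550,366). In the side view the parts are partly hidden behind the arm. I'll enlarge the top view next.

Run:
```python
from h import *
import pickle
cs=pickle.load(open("c0.pkl","rb"))
f=cs["top"]["frame"][:,:,::-1]
cv2.imwrite("pics/t1.png",cv2.resize(f[130:250,258:393],None,fx=5,fy=5,interpolation=cv2.INTER_CUBIC))
cv2.imwrite("pics/t2.png",cv2.resize(f[145:235,130:255],None,fx=6,fy=6,interpolation=cv2.INTER_CUBIC))
c=cs["top"];P=cloud(c)
m=(P[...,0]>.2)&(P[...,0]<.9)&(abs(P[...,1])<.6)
print("table z",np.nanmedian(P[m][:,2]))
def comp(name,sl,zlo,zhi):
    Q=P[sl];k=(Q[...,2]>zlo)&(Q[...,2]<zhi)
    q=Q[k]; r=cv2.minAreaRect((q[:,:2]*1000).astype(np.float32))
    print(name,len(q),np.round(np.array(r[0]),1),np.round(r[1],1),round(r[2],1),"zmed",np.round(np.percentile(q[:,2],[5,50,95]),4))
S=lambda a,b,c,d:(slice(c,d),slice(a,b))
comp("board",S(190,252,145,235),.012,.035)
comp("spit",S(268,310,130,245),.112,.2)
comp("trough",S(260,312,148,232),.06,.2)
comp("char",S(322,382,172,203),.005,.06)
comp("char handle",S(322,382,172,203),.018,.06)
comp("cook",S(316,388,218,250),.004,.06)
comp("cook handle",S(316,388,218,250),.02,.06)
comp("tray",S(135,188,172,206),.008,.06)
comp("tray handle",S(135,188,172,206),.019,.06)
```

```text
table z 0.7019770735649185
board 3681 [521.1 113.2] [279.7 189. ] 0.8 zmed [0.015  0.0212 0.0274]
spit 516 [ 525.6 -104. ] [349.1  46.9] 1.9 zmed [0.1236 0.131  0.1463]
trough 1402 [ 516.5 -105. ] [277.9 150.1] 0.7 zmed [0.0675 0.0934 0.1376]
char 795 [ 538.2 -348.3] [109.  216.5] 0.8 zmed [0.0055 0.0096 0.026 ]
char handle 56 [ 531.5 -349.2] [ 75.7 176.9] 0.8 zmed [0.0195 0.0282 0.0348]
cook 878 [ 370.7 -346.5] [111.4 255.4] 0.4 zmed [0.0043 0.0077 0.036 ]
cook handle 68 [ 370.7 -348.5] [14.8 60.1] 88.7 zmed [0.0276 0.0376 0.043 ]
tray 268 [526.7 338.2] [182.5 115.8] 88.5 zmed [0.0087 0.0153 0.0325]
tray handle 89 [521.5 342.8] [145.8  84.4] 84.7 zmed [0.0193 0.0257 0.0348]
```

View pics/t1.png

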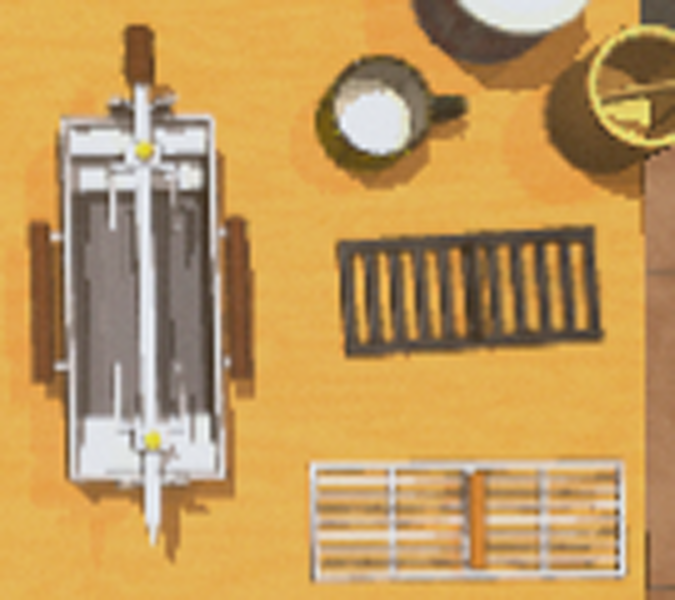

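View pics/t2.png

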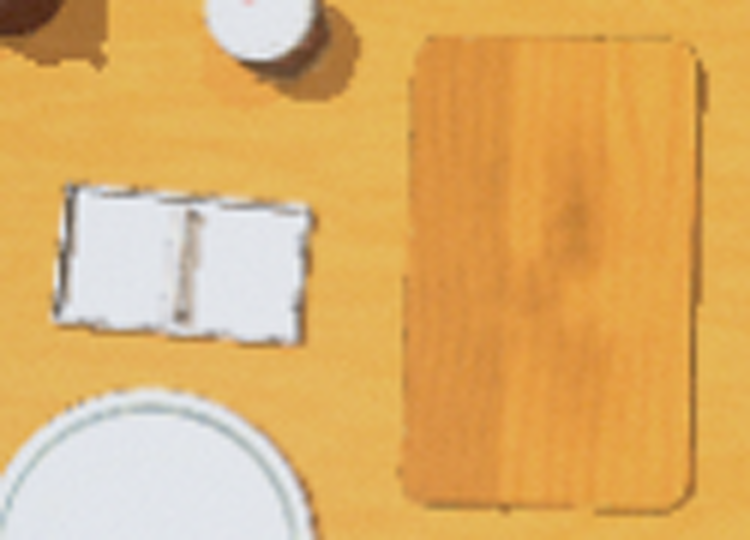

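t1 shows the grill rim corners at about (62,120), (214,118), (224,480), (71,482), and the spit from (140,28) to (154,543) with screws at (145,150) and (152,440). In the same crop are the charcoal grate (337,243)-(603,338) and the cooking grate (311,463)-(625,578) with its grip at (477,520). t2 shows the tray (68,185)-(298,345) with its handle from (193,210) to (181,322), and the board (411,37)-(692,512).

Run:
```python
from h import *
import pickle
cs=pickle.load(open("c0.pkl","rb"));c=cs["top"]
t1=lambda p:(np.array(p)+.5)/5-.5+[258,130]
t2=lambda p:(np.array(p)+.5)/6-.5+[130,145]
def quad(n,uv,z,t):
    p=onz(c,t(uv),z)[:,:2]*1000
    TL,TR,BR,BL=p
    r=((TR-TL)+(BR-BL))/2; u=((TL-BL)+(TR-BR))/2
    print(n,"ctr",p.mean(0).round(1),"horiz len",np.linalg.norm(r).round(1),"vert",np.linalg.norm(u).round(1),
     "ang horiz(from -y) deg",np.degrees(np.arctan2(r[0],-r[1])).round(2),"ang vert (from +x)",np.degrees(np.arctan2(u[1],u[0])).round(2))
quad("grill",[(62,120),(214,118),(224,480),(71,482)],.097,t1)
quad("char",[(337,243),(594,228),(603,338),(346,355)],.010,t1)
quad("cook",[(311,463),(623,461),(625,578),(312,579)],.008,t1)
quad("tray",[(68,185),(312,207),(298,345),(55,322)],.016,t2)
quad("board",[(411,37),(700,40),(692,512),(402,505)],.022,t2)
def seg(n,uv,z,t):
    p=onz(c,t(uv),z)[:,:2]*1000; d=p[0]-p[1]
    print(n,p.round(1).tolist(),"mid",p.mean(0).round(1),"L",np.linalg.norm(d).round(1),"ang",np.degrees(np.arctan2(d[1],d[0])).round(2))
seg("spit screws",[(145,150),(152,440)],.137,t1)
seg("spit ends",[(139.5,26),(154,545)],.13,t1)
seg("cook h",[(477,472),(478.5,568)],.0385,t1)
seg("char h",[(478,236),(482,345)],.0305,t1)
seg("tray h",[(193,210),(182,322)],.0305,t2)
s=cs["side"];P=cloud(s)
def box(n,x,y,zr):
    k=(abs(P[...,0]-x)<.04)&(abs(P[...,1]-y)<.05)&(P[...,2]>zr)&(P[...,2]<.2)
    q=P[k]; 
    if len(q): print(n,len(q),(np.median(q,0)*1000).round(1),"ztop",np.percentile(q[:,2],[50,90,97]).round(4))
box("cook",.371,-.348,.018);box("char",.54,-.348,.018);box("tray",.525,.34,.019);box("grill",.52,-.105,.05)
k=(P[...,2]>-.02)&(P[...,2]<.008)&(P[...,0]>.3)&(P[...,0]<.75)&(abs(P[...,1])<.45)
print("table side",np.median(P[k][:,2]))
Pt=cloud(c);Q=Pt[205:215,200:240];print("board",np.nanmedian(Q[...,2]))
Q=Pt[215:230,345:375];Q=Pt[205:216,340:370];print("table top",np.nanmedian(Q[...,2]))
Q=Pt[140:142,286:288];print("screw",Q[...,2]);print("handle",Pt[136:146,285:287,2])
```

```text
grill ctr [ 518.4 -104.8] horiz len 103.9 vert 247.1 ang horiz(from -y) deg 1.52 ang vert (from +x) 1.93
char ctr [ 534.9 -347.7] horiz len 187.8 vert 80.5 ang horiz(from -y) deg 4.32 ang vert (from +x) 4.43
cook ctr [ 370.  -346.3] horiz len 226.4 vert 83.3 ang horiz(from -y) deg 0.78 ang vert (from +x) 0.75
tray ctr [521.8 340.9] horiz len 147.3 vert 82.7 ang horiz(from -y) deg -4.5 ang vert (from +x) -3.93
board ctr [519.9 120.3] horiz len 172.0 vert 279.9 ang horiz(from -y) deg -0.22 ang vert (from +x) 0.05
spit screws [[614.5, -102.7], [421.7, -108.8]] mid [ 518.1 -105.8] L 192.9 ang 1.8
spit ends [[699.8, -99.0], [352.6, -111.2]] mid [ 526.2 -105.1] L 347.4 ang 2.02
cook h [[404.2, -345.9], [336.8, -346.9]] mid [ 370.5 -346.4] L 67.4 ang 0.9
char h [[572.4, -348.9], [494.5, -351.4]] mid [ 533.4 -350.1] L 78.0 ang 1.86
tray h [[553.2, 332.9], [486.6, 337.5]] mid [519.9 335.2] L 66.7 ang -3.94
cook 76 [ 359.9 -342.    34.2] ztop [0.0342 0.0382 0.039 ]
char 34 [ 530.9 -344.9   26.7] ztop [0.0267 0.0294 0.0302]
tray 35 [516.3 342.3  28.7] ztop [0.0287 0.0299 0.0305]
grill 28 [ 517.1 -152.6   92.4] ztop [0.0924 0.0956 0.0963]
table side -0.0002494253198754848
board 0.02078462340409637
table top 0.00031084838515382796
screw [[0.1365055  0.12803213]
 [0.13719359 0.12802473]]
handle [[0.14249528 0.13754296]
 [0.13274712 0.13659408]
 [0.13887147 0.13038083]
 [0.13302887 0.12923657]
 [0.13236312 0.1365055 ]
 [0.13021689 0.13719359]
 [0.13804756 0.13563694]
 [0.14018343 0.13585174]
 [0.13225859 0.13216351]
 [0.1245575  0.14003805]]
```

```bash
cat > d.py <<'E'
import sys
from h import *
# usage: d.py x y z yaw(deg)  -> remaining turn (10deg units) and shift in tool axes after the turn (40mm units)
x,y,z,w=map(float,sys.argv[1:5]);s=status.get_state()
Q=R.from_quat(np.array(s["orientation"])[[1,2,3,0]]).as_matrix()
yaw=np.degrees(np.arctan2(Q[1,0],Q[0,0]));t=(yaw-w+180)%360-180
a=np.radians(w);d=(np.array([x,y,z])-s["tcp_pos"])/.04
print("tcp",s["tcp_pos"].round(4),"yaw",yaw.round(2),"tilt",np.degrees(np.arccos(-Q[2,2])).round(2),"j6",s["joint_pos"][5].round(2),"t",round(s["clock"],2))
print("turn",(t/10).round(2),"shift",np.round([d[0]*np.cos(a)+d[1]*np.sin(a), d[0]*np.sin(a)-d[1]*np.cos(a),-d[2]],2),"F",s["wrist_force"].round(1),"gap",round(s["finger_gap"],4),"grip",round(s["grip_force"],1))
E
python3 -m handwheel '{"deltas":[[1,0,0,0,-1],[1,0,0,0,-1],[1,0,0,0,-1],[1,0,0,0,-1],[1,0,0,0,-1],[1,0,0,0,-1],[1,0,0,0,-1],[1,0,0,0,-1],[1,0,0,0,-1],[1,0,0,0,-1],[1,0,0,0,-1],[1,0,0,0,-1],[1,0,0,0,-1],[1,0,0,0,-1],[1,0,0,0,-1],[1,0,0,0,-0.66]]}' 60
python3 d.py .518 -.1055 .25 181.9
```

```text
clock: 2.1
tcp_pos: [0.2458, -0.5196, 0.3034]
orientation: [-0.0, -0.019, 1.0, 0.0]
wrist_force: [-0.2, -0.8, -0.4]
finger_gap: 0.0849
grip_force: 0.0
tcp [ 0.2458 -0.5196  0.3034] yaw -177.84 tilt 0.06 j6 -1.31 t 2.1
turn 0.03 shift [-7.14 10.12  1.33] F [-0.2 -0.8 -0.4] gap 0.0849 grip 0.0
```

```bash
python3 -m handwheel '{"deltas":[[1,-0.65,0.92,0,0],[1,-0.65,0.92,0,0],[1,-0.65,0.92,0,0],[1,-0.65,0.92,0,0],[1,-0.65,0.92,0,0],[1,-0.65,0.92,0,0],[1,-0.65,0.92,0,0],[1,-0.65,0.92,0,0],[1,-0.65,0.92,0,0],[1,-0.65,0.92,0,0],[1,-0.64,0.92,0,0],[1,0,0,0.6,0],[1,0,0,0.6,0],[1,0,0,0,0],[1,0,0,0,0]]}'
python3 d.py .518 -.1055 .1896 181.9
```

```text
clock: 3.98
tcp_pos: [0.5179, -0.1059, 0.2565]
orientation: [0.0, -0.017, 1.0, -0.0]
wrist_force: [-1.3, -0.2, 0.2]
finger_gap: 0.0854
grip_force: 0.0
tcp [ 0.5179 -0.1059  0.2565] yaw -178.1 tilt 0.02 j6 -0.39 t 3.98
turn -0.0 shift [-0.    0.01  1.67] F [-1.3 -0.2  0.2] gap 0.0854 grip 0.0
```

```bash
python3 -m handwheel '{"deltas":[[1,0,0,0.6,0],[1,0,0,0.6,0],[1,0,0,0.47,0],[1,0,0,0,0],[-1,0,0,0,0],[-1,0,0,0,0],[-1,0,0,0,0],[-1,0,0,0,0],[-1,0,0,0,0],[-1,0,0,0,0],[-1,0,0,0,0],[-1,0,0,0,0]]}' 70
python3 d.py .518 -.1055 .33 181.9
python3 - <<'E'
from h import *
c=cam("top");cv2.imwrite("pics/g1.png",cv2.resize(c["frame"][120:260,230:400,::-1],None,fx=3.5,fy=3.5,interpolation=cv2.INTER_CUBIC))
E
```

```text
clock: 5.48
tcp_pos: [0.518, -0.1058, 0.1896]
orientation: [0.0, -0.017, 1.0, -0.0]
wrist_force: [-1.9, 0.9, 5.9]
finger_gap: 0.0078
grip_force: 69.4
tcp [ 0.518  -0.1058  0.1896] yaw -178.08 tilt 0.05 j6 -0.39 t 5.47
turn 0.0 shift [-0.    0.01 -3.51] F [-1.9  0.9  5.9] gap 0.0078 grip 69.4
```

```bash
python3 -m handwheel '{"deltas":[[-1,0,0,-0.2,0],[-1,0,0,-0.4,0],[-1,0,0,-0.6,0],[-1,0,0,-0.6,0],[-1,0,0,-0.6,0],[-1,0,0,-0.4,0],[-1,0,0,-0.2,0],[-1,0,0,0,0],[-1,0,0,0,0]]}'
python3 d.py .52 .120 .33 180
python3 - <<'E'
from h import *
c=cam("side");cv2.imwrite("pics/g2.png",cv2.resize(c["frame"][:,:,::-1],(700,525),interpolation=cv2.INTER_CUBIC))
E
```

```text
clock: 6.65
tcp_pos: [0.5174, -0.1056, 0.3081]
orientation: [-0.001, -0.017, 1.0, 0.0]
wrist_force: [0.2, 0.3, -2.1]
finger_gap: 0.008
grip_force: 68.5
tcp [ 0.5174 -0.1056  0.3081] yaw -178.09 tilt 0.1 j6 -0.39 t 6.65
turn 0.19 shift [-0.06  5.64 -0.55] F [ 0.2  0.3 -2.1] gap 0.008 grip 68.5
```

View pics/g2.png

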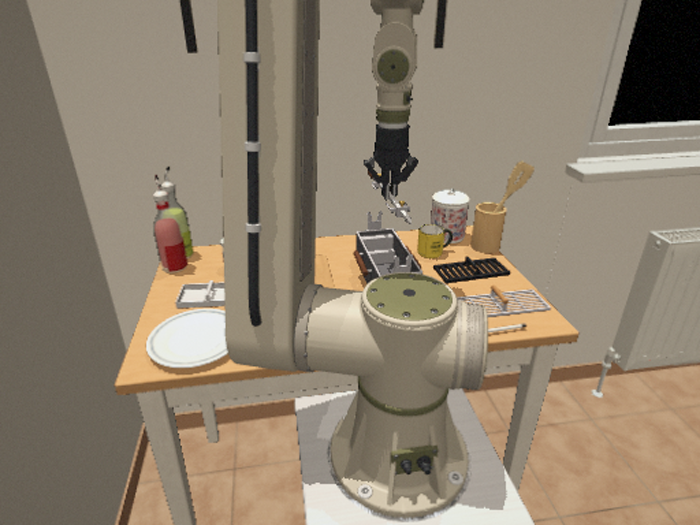

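The picture shows the spit lifted clear in the fingers at (400,210), with the grill empty below it. I'll carry it over the board.

```bash
python3 -m handwheel '{"deltas":[[-1,0,0.3,0,0.19],[-1,0,0.6,0,0],[-1,0,0.7,0,0],[-1,0,0.7,0,0],[-1,0,0.7,0,0],[-1,0,0.7,0,0],[-1,0,0.7,0,0],[-1,-0.06,0.7,0,0],[-1,0,0.54,0,0],[-1,0,0,0,0],[-1,0,0,0.6,0],[-1,0,0,0.8,0],[-1,0,0,0.8,0],[-1,0,0,0.8,0],[-1,0,0,0.8,0],[-1,0,0,0.5,0],[-1,0,0,0.3,0],[-1,0,0,0,0],[-1,0,0,0,0]]}'
python3 d.py .52 .120 .0986 180
python3 - <<'E'
from h import *
c=cam("top");P=cloud(c)
cv2.imwrite("pics/g3.png",cv2.resize(c["frame"][120:260,130:330,::-1],None,fx=4,fy=4,interpolation=cv2.INTER_CUBIC))
k=(P[...,2]>.028)&(P[...,2]<.075)&(abs(P[...,1]-.12)<.03)&(P[...,0]>.33)&(P[...,0]<.72)
q=P[k]
for a in np.arange(.33,.72,.02):
    m=q[(q[:,0]>=a)&(q[:,0]<a+.02)]
    if len(m)>2: print(round(a+.01,2),len(m),np.median(m[:,1]).round(4),np.median(m[:,2]).round(4))
E
```

```text
clock: 9.07
tcp_pos: [0.5204, 0.1197, 0.1259]
orientation: [0.001, -0.0, 1.0, -0.0]
wrist_force: [-0.7, 0.1, -2.8]
finger_gap: 0.0079
grip_force: 68.6
tcp [0.5204 0.1197 0.1259] yaw -180.0 tilt 0.08 j6 0.08 t 9.07
turn 0.0 shift [0.01 0.01 0.68] F [-0.7  0.1 -2.8] gap 0.0079 grip 68.6
0.64 12 0.1193 0.0636
0.66 28 0.1216 0.0664
0.68 26 0.1182 0.0693
0.7 19 0.1218 0.0685
```

View pics/g3.png

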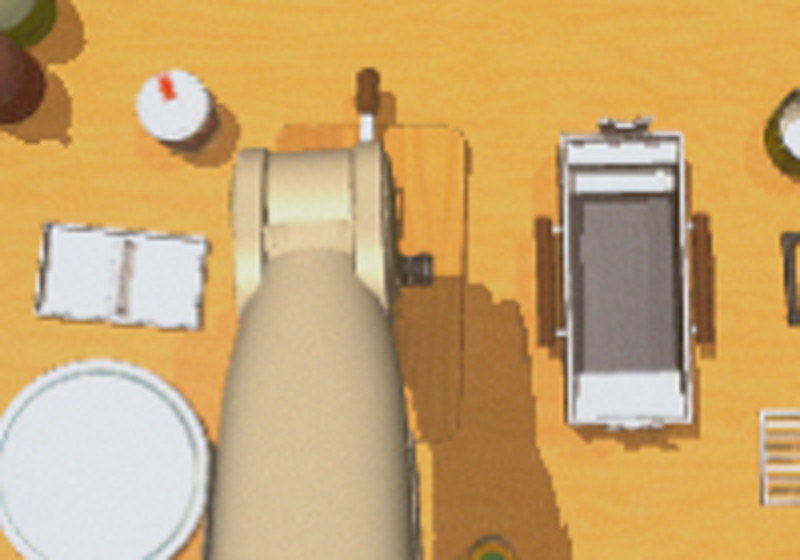

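The spit's handle at (368,90) hangs level over the board's middle line, and the jar and tray have not moved. I'll lower it now.

```bash
python3 -m handwheel '{"deltas":[[-1,0,0,0.3,0],[-1,0,0,0.15,0],[-1,0,0,0.08,0],[-1,0,0,0.05,0],[-1,0,0,0.05,0],[-1,0,0,0,0],[-1,0,0,0,0]]}'
python3 d.py .52 .120 .0986 180
```

```text
clock: 10.0
tcp_pos: [0.5198, 0.1199, 0.1]
orientation: [0.0, -0.0, 1.0, -0.0]
wrist_force: [-0.9, -0.6, -2.6]
finger_gap: 0.0075
grip_force: 68.6
tcp [0.5198 0.1199 0.1   ] yaw -179.99 tilt 0.02 j6 0.08 t 10.0
turn 0.0 shift [-0.    0.    0.04] F [-0.9 -0.6 -2.6] gap 0.0075 grip 68.6
```

```bash
python3 -m handwheel '{"deltas":[[-1,0,0,0.04,0],[-1,0,0,0.03,0],[-1,0,0,0,0],[-1,0,0,0,0]]}'
python3 d.py .52 .120 .0986 180
```

```text
clock: 10.5
tcp_pos: [0.52, 0.1199, 0.0987]
orientation: [0.001, -0.0, 1.0, -0.0]
wrist_force: [-4.1, 0.0, 10.4]
finger_gap: 0.0078
grip_force: 70.3
tcp [0.52   0.1199 0.0987] yaw -179.98 tilt 0.08 j6 0.08 t 10.5
turn 0.0 shift [-0.  0.  0.] F [-4.1  0.  10.4] gap 0.0078 grip 70.3
```

It is in contact, so I'll release and rise.

```bash
python3 -m handwheel '{"deltas":[[0,0,0,0,0],[0.5,0,0,0,0],[0.5,0,0,0,0],[0.5,0,0,0,0],[0.5,0,0,0,0],[0.5,0,0,-0.3,0],[1,0,0,-0.8,0],[1,0,0,-1,0],[1,0,0,-1,0],[1,0,0,-0.7,0],[1,0,0,-0.3,0],[1,0,0,0,0]]}'
python3 d.py .521 .338 .25 176.1
```

```text
clock: 12.0
tcp_pos: [0.52, 0.1199, 0.2618]
orientation: [0.001, -0.0, 1.0, 0.0]
wrist_force: [-0.3, 0.5, -0.7]
finger_gap: 0.0855
grip_force: 0.0
tcp [0.52   0.1199 0.2618] yaw -179.99 tilt 0.09 j6 0.08 t 12.0
turn 0.39 shift [0.35 5.44 0.29] F [-0.3  0.5 -0.7] gap 0.0855 grip 0.0
```

```bash
python3 -m handwheel '{"deltas":[[1,0,0,0,0.39],[1,0.05,0.6,0,0],[1,0.05,0.8,0,0],[1,0.05,0.8,0,0],[1,0.05,0.8,0,0],[1,0.05,0.8,0,0],[1,0.05,0.8,0,0],[1,0.05,0.84,0,0],[1,0,0,0.6,0],[1,0,0,0.8,0],[1,0,0,0.8,0],[1,0,0,0.6,0],[1,0,0,0.4,0],[1,0,0,0,0],[1,0,0,0,0]]}'
python3 d.py .521 .338 .088 176.1
python3 - <<'E'
from h import *
c=cam("side");cv2.imwrite("pics/g4.png",cv2.resize(c["frame"][170:290,90:290,::-1],None,fx=4,fy=4,interpolation=cv2.INTER_CUBIC))
E
```

```text
clock: 13.88
tcp_pos: [0.5209, 0.3381, 0.1337]
orientation: [0.0, 0.034, 0.999, 0.0]
wrist_force: [-0.6, -0.4, 0.2]
finger_gap: 0.0852
grip_force: 0.0
tcp [0.5209 0.3381 0.1337] yaw 176.11 tilt 0.05 j6 0.51 t 13.88
turn 0.0 shift [-0.   -0.    1.14] F [-0.6 -0.4  0.2] gap 0.0852 grip 0.0
```

View pics/g4.png

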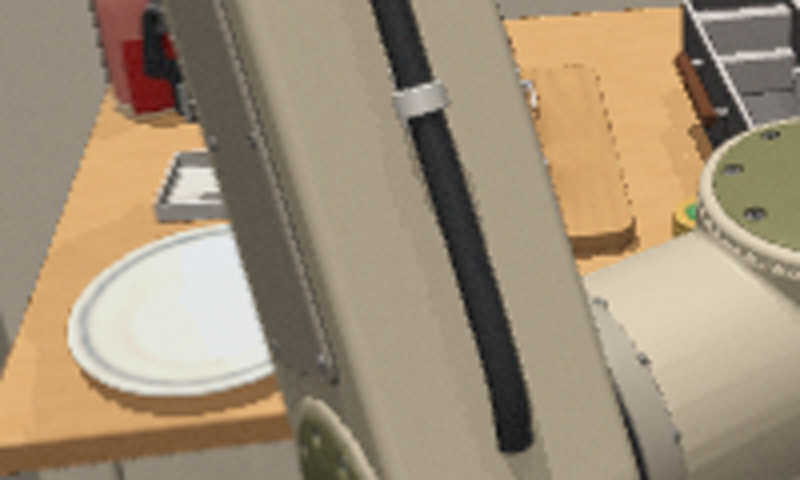

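The arm hides the tray's handle here; only the tray's left part shows at (195,185). I'll go on with the grasp.

```bash
python3 -m handwheel '{"deltas":[[1,0,0,0.5,0],[1,0,0,0.4,0],[1,0,0,0.24,0],[1,0,0,0,0],[-1,0,0,0,0],[-1,0,0,0,0],[-1,0,0,0,0],[-1,0,0,0,0],[-1,0,0,0,0],[-1,0,0,0,0],[-1,0,0,0,0],[-1,0,0,0,0]]}' 60
python3 d.py .521 .338 .33 176.1
python3 -m handwheel '{"deltas":[[-1,0,0,-0.2,0],[-1,0,0,-0.6,0],[-1,0,0,-0.8,0],[-1,0,0,-1,0],[-1,0,0,-1,0],[-1,0,0,-1,0],[-1,0,0,-0.5,0],[-1,0,0,-0.2,0],[-1,0,0,0,0],[-1,0,0,0,0]]}'
python3 d.py .518 -.105 .30 91.9
```

```text
clock: 15.42
tcp_pos: [0.5208, 0.3382, 0.0879]
orientation: [0.0, 0.034, 0.999, 0.0]
wrist_force: [-0.6, 0.2, 5.6]
finger_gap: 0.0062
grip_force: 58.7
tcp [0.5208 0.3382 0.0879] yaw 176.12 tilt 0.06 j6 0.51 t 15.43
turn 0.0 shift [-0.01 -0.   -6.05] F [-0.6  0.2  5.6] gap 0.0062 grip 58.7
clock: 16.68
tcp_pos: [0.52, 0.3376, 0.2978]
orientation: [-0.001, 0.034, 0.999, -0.001]
wrist_force: [0.8, 0.3, -1.5]
finger_gap: 0.0063
grip_force: 58.6
tcp [0.52   0.3376 0.2978] yaw 176.11 tilt 0.16 j6 0.51 t 16.68
turn 8.42 shift [-11.06  -0.42  -0.05] F [ 0.8  0.3 -1.5] gap 0.0063 grip 58.6
```

```bash
python3 -m handwheel '{"deltas":[[-1,0,0,0,0.7],[-1,0,0,0,0.8],[-1,0,0,0,0.8],[-1,0,0,0,0.8],[-1,0,0,0,0.8],[-1,0,0,0,0.8],[-1,0,0,0,0.8],[-1,0,0,0,0.8],[-1,0,0,0,0.8],[-1,0,0,0,0.8],[-1,0,0,0,0.52],[-1,0,0,0,0]]}'
python3 - <<'E'
from h import *
c=cam("top");cv2.imwrite("pics/g5.png",cv2.resize(c["frame"][140:240,190:320,::-1],None,fx=6,fy=6,interpolation=cv2.INTER_CUBIC))
P=cloud(c);k=(P[...,2]>.088)&(P[...,2]<.105)&(abs(P[...,1]+.105)<.06)&(abs(P[...,0]-.52)<.13);q=P[k]
print(len(q),cv2.minAreaRect((q[:,:2]*1000).astype(np.float32)))
k=(P[...,2]>.026)&(P[...,2]<.07)&(abs(P[...,1]-.12)<.05)&(P[...,0]>.33)&(P[...,0]<.72);q=P[k]
print(len(q),np.percentile(q[:,2],[10,50,90]),cv2.minAreaRect((q[:,:2]*1000).astype(np.float32)))
E
python3 d.py .518 -.105 .30 91.9
```

```text
clock: 18.18
tcp_pos: [0.5201, 0.3377, 0.2981]
orientation: [-0.0, 0.695, 0.719, -0.001]
wrist_force: [-0.4, 0.2, -0.7]
finger_gap: 0.006
grip_force: 58.5
335 ((519.8043212890625, -104.57357788085938), (249.967041015625, 105.70652770996094), 2.1213252544403076)
592 [0.02679938 0.03740039 0.0457411 ] ((526.8631591796875, 120.67552185058594), (347.4637145996094, 99.06671905517578), 0.40578287839889526)
tcp [0.5202 0.3377 0.2983] yaw 92.01 tilt 0.11 j6 1.98 t 18.23
turn 0.01 shift [-11.06  -0.42  -0.04] F [-0.3  0.1 -2.2] gap 0.0065 grip 58.5
```

View pics/g5.png

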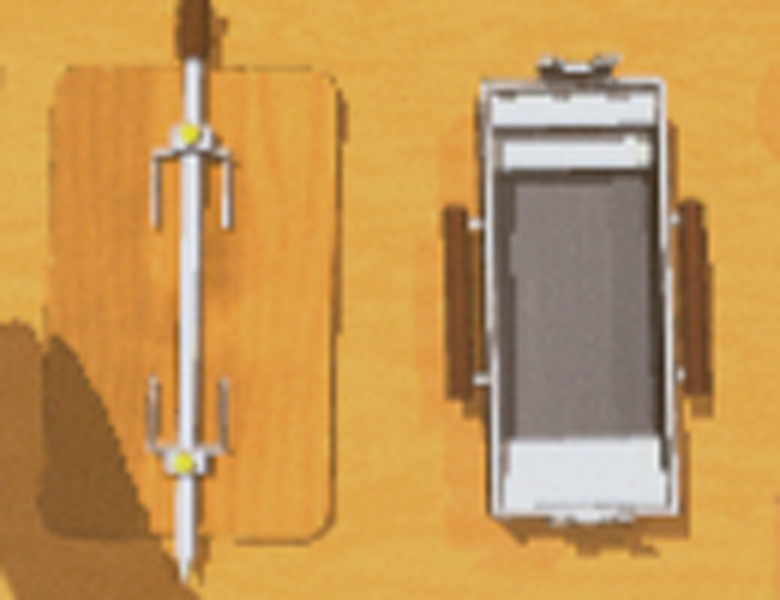

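The spit lies along the middle of the board, with screws at (190,132) and (184,462), and the empty grill has rim corners at (482,80)-(679,515). Its centre comes out at about (519,-105), turned 1.9-2.1°.

```bash
python3 -m handwheel '{"deltas":[[-1,-0.4,0,0,0],[-1,-0.7,0,0,0],[-1,-0.8,0,0,0],[-1,-0.8,0,0,0],[-1,-0.8,0,0,0],[-1,-0.8,0,0,0],[-1,-0.8,-0.2,0,0],[-1,-0.8,-0.19,0,0],[-1,-0.8,0,0,0],[-1,-0.8,0,0,0],[-1,-0.8,0,0,0],[-1,-0.8,0,0,0],[-1,-0.8,0,0,0],[-1,-0.6,0,0,0],[-1,-0.36,0,0,0],[-1,0,0,0,0],[-1,0,0,0,0]]}'
python3 d.py .519 -.105 .19 92
```

```text
clock: 20.35
tcp_pos: [0.5192, -0.0962, 0.2995]
orientation: [-0.0, 0.695, 0.719, 0.0]
wrist_force: [-0.2, -0.7, -1.6]
finger_gap: 0.0064
grip_force: 58.6
tcp [ 0.5192 -0.0962  0.2995] yaw 91.95 tilt 0.02 j6 1.2 t 20.35
turn -0.01 shift [-0.22 -0.01  2.74] F [-0.2 -0.7 -1.6] gap 0.0064 grip 58.6
```

```bash
python3 -m handwheel '{"deltas":[[-1,-0.22,0,0.4,0],[-1,0,0,0.8,0],[-1,0,0,0.8,0],[-1,0,0,0.5,0],[-1,0,0,0.2,0],[-1,0,0,0,0],[-1,0,0,0,0]]}'
python3 d.py .519 -.105 .098 92
python3 - <<'E'
from h import *
c=cam("side");cv2.imwrite("pics/g6.png",cv2.resize(c["frame"][140:240,230:400,::-1],None,fx=4.5,fy=4.5,interpolation=cv2.INTER_CUBIC))
E
```

```text
clock: 21.22
tcp_pos: [0.5203, -0.1057, 0.1923]
orientation: [0.001, 0.695, 0.719, 0.0]
wrist_force: [0.7, 0.4, -0.6]
finger_gap: 0.0063
grip_force: 58.6
tcp [ 0.5203 -0.1057  0.1923] yaw 91.93 tilt 0.09 j6 1.19 t 21.23
turn -0.01 shift [ 0.02 -0.03  2.36] F [ 0.7  0.4 -0.6] gap 0.0063 grip 58.6
```

View pics/g6.png

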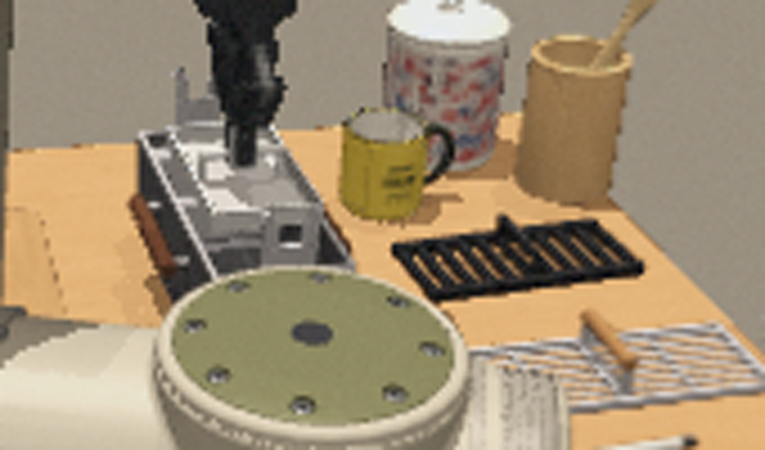

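The tray at (255,185) is level and in line above the trough. I'll lower it in steps.

```bash
python3 -m handwheel '{"deltas":[[-1,0.02,-0.03,0.3,0],[-1,0,0,0.4,0],[-1,0,0,0.4,0],[-1,0,0,0.4,0],[-1,0,0,0.3,0],[-1,0,0,0.2,0],[-1,0,0,0.1,0],[-1,0,0,0,0],[-1,0,0,0,0]]}'
python3 d.py .519 -.105 .098 92
```

```text
clock: 22.4
tcp_pos: [0.5189, -0.1049, 0.108]
orientation: [0.0, 0.695, 0.719, 0.0]
wrist_force: [0.8, 0.3, -0.4]
finger_gap: 0.0065
grip_force: 58.6
tcp [ 0.5189 -0.1049  0.108 ] yaw 91.91 tilt 0.06 j6 1.19 t 22.4
turn -0.01 shift [-0.    0.    0.25] F [ 0.8  0.3 -0.4] gap 0.0065 grip 58.6
```

```bash
python3 -m handwheel '{"deltas":[[-1,0,0,0.1,0],[-1,0,0,0.07,0],[-1,0,0,0.04,0],[-1,0,0,0.04,0],[-1,0,0,0,0],[-1,0,0,0,0]]}'
python3 d.py .519 -.105 .098 92
```

```text
clock: 23.15
tcp_pos: [0.5184, -0.1048, 0.0979]
orientation: [0.0, 0.695, 0.719, -0.0]
wrist_force: [-2.5, 1.1, 5.9]
finger_gap: 0.0065
grip_force: 59.2
tcp [ 0.5184 -0.1048  0.0979] yaw 91.91 tilt 0.01 j6 1.19 t 23.15
turn -0.01 shift [-0.01  0.01 -0.  ] F [-2.5  1.1  5.9] gap 0.0065 grip 59.2
```

```bash
python3 -m handwheel '{"deltas":[[-0.4,0,0,0,0],[0,0,0,0,0],[0,0,0,0,0],[0,0,0,0,0],[0,0,0,-0.2,0],[0,0,0,-0.5,0],[0,0,0,-0.8,0],[0,0,0,-0.8,0],[0,0,0,-0.9,0],[1,0,0,-0.6,0],[1,0,0,-0.2,0],[1,0,0,0,1],[1,0,0,0,1],[1,0,0,0,1],[1,0,0,0,1],[1,0,0,0,1],[1,0,0,0,1],[1,0,0,0,1],[1,0,0,0,1],[1,0,0,0,0.75]]}'
python3 d.py .534 -.349 .26 4.4
```

```text
clock: 25.65
tcp_pos: [0.518, -0.1046, 0.2566]
orientation: [-0.0, 0.999, 0.036, -0.001]
wrist_force: [-0.3, 0.1, 0.5]
finger_gap: 0.0856
grip_force: 0.0
tcp [ 0.518  -0.1046  0.2566] yaw 4.14 tilt 0.09 j6 2.72 t 25.65
turn -0.03 shift [-0.07  6.12 -0.09] F [-0.3  0.1  0.5] gap 0.0856 grip 0.0
```

```bash
python3 -m handwheel '{"deltas":[[1,0,0.4,0,-0.03],[1,0,0.8,0,0],[1,0,0.8,0,0],[1,0,0.9,0,0],[1,-0.07,0.9,0,0],[1,0,0.9,0,0],[1,0,0.8,0,0],[1,0,0.62,0,0],[1,0,0,0.8,0],[1,0,0,0.9,0],[1,0,0,0.8,0],[1,0,0,0.5,0],[1,0,0,0,0],[1,0,0,0,0]]}'
python3 d.py .534 -.349 .088 4.4
python3 - <<'E'
from h import *
c=cam("top");a=cv2.resize(c["frame"][140:240,265:395,::-1],None,fx=6,fy=6,interpolation=cv2.INTER_CUBIC)
cv2.imwrite("pics/g7.png",a)
E
```

```text
clock: 27.4
tcp_pos: [0.5358, -0.3499, 0.1381]
orientation: [0.0, 0.999, 0.041, 0.0]
wrist_force: [0.3, 0.2, -0.9]
finger_gap: 0.0859
grip_force: 0.0
tcp [ 0.5358 -0.3499  0.1381] yaw 4.75 tilt 0.05 j6 2.35 t 27.4
turn 0.04 shift [-0.04 -0.02  1.25] F [ 0.3  0.2 -0.9] gap 0.0859 grip 0.0
```

View pics/g7.png

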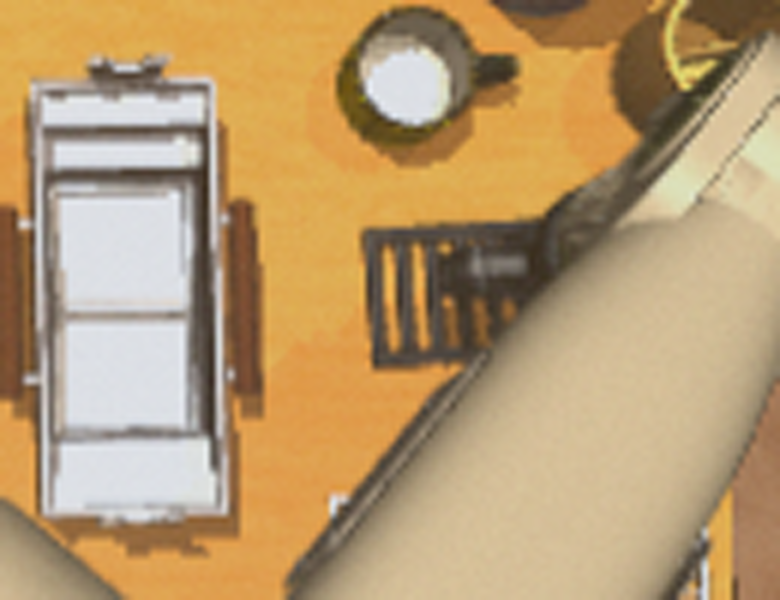

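The tray lies in the trough at (60-192,185-435) and seems level. Its exact centre is computed below while I grasp the charcoal grate.

```bash
python3 - <<'E'
from h import *
c=cam("top");t=lambda p:(np.array(p)+.5)/6-.5+[265,140]
print(onz(c,t([(56,190),(186,187),(192,432),(60,437)]),.026).mean(0),onz(c,t([(36,83),(214,82),(226,515),(44,517)]),.097).mean(0), onz(c,t([(62,313),(190,313)]),.0405).mean(0))
E
python3 -m handwheel '{"deltas":[[1,-0.04,-0.02,0.5,0.04],[1,0,0,0.5,0],[1,0,0,0.25,0],[1,0,0,0,0],[-1,0,0,0,0],[-1,0,0,0,0],[-1,0,0,0,0],[-1,0,0,0,0],[-1,0,0,0,0],[-1,0,0,0,0],[-1,0,0,0,0],[-1,0,0,0,0]]}' 80
python3 -m handwheel '{"deltas":[[-1,0,0,-0.2,0],[-1,0,0,-0.6,0],[-1,0,0,-0.8,0],[-1,0,0,-1,0],[-1,0,0,-1,0],[-1,0,0,-1,0],[-1,0,0,-0.5,0],[-1,0,0,-0.2,0],[-1,0,0,0,0],[-1,0,0,0,0]]}'
python3 d.py .519 -.105 .30 92
```

```text
[ 0.5171445  -0.10632886  0.026     ] [ 0.51891659 -0.10518388  0.097     ] [ 0.51484391 -0.10680291  0.0405    ]
clock: 29.0
tcp_pos: [0.5342, -0.3485, 0.0879]
orientation: [0.0, 0.999, 0.038, 0.0]
wrist_force: [-0.3, -0.5, 4.5]
finger_gap: 0.0052
grip_force: 78.5
clock: 30.25
tcp_pos: [0.5336, -0.348, 0.2977]
orientation: [-0.001, 0.999, 0.038, -0.001]
wrist_force: [0.7, -0.3, -3.6]
finger_gap: 0.0057
grip_force: 78.4
tcp [ 0.5336 -0.348   0.2977] yaw 4.31 tilt 0.17 j6 2.36 t 30.25
turn -8.77 shift [ 6.08 -0.15 -0.06] F [ 0.7 -0.3 -3.6] gap 0.0057 grip 78.4
```

```bash
python3 -m handwheel '{"deltas":[[-1,0,0,0,-0.7],[-1,0,0,0,-0.9],[-1,0,0,0,-0.9],[-1,0,0,0,-0.9],[-1,0,0,0,-0.9],[-1,0,0,0,-0.9],[-1,0,0,0,-0.9],[-1,0,0,0,-0.9],[-1,0,0,0,-0.9],[-1,0,0,0,-0.87],[-1,0.3,0,0,0],[-1,0.7,0,0,0],[-1,0.9,0,0,0],[-1,0.9,-0.15,0,0],[-1,0.9,0,0,0],[-1,0.9,0,0,0],[-1,0.8,0,0,0],[-1,0.68,0,0,0],[-1,0,0,0,0],[-1,0,0,0,0]]}'
python3 d.py .519 -.105 .225 92
```

```text
clock: 32.75
tcp_pos: [0.5193, -0.1052, 0.2993]
orientation: [-0.0, 0.695, 0.719, -0.0]
wrist_force: [-0.0, -0.3, -4.1]
finger_gap: 0.0055
grip_force: 78.4
tcp [ 0.5193 -0.1052  0.2993] yaw 91.96 tilt 0.02 j6 1.19 t 32.75
turn -0.0 shift [ 0.01 -0.01  1.86] F [-0.  -0.3 -4.1] gap 0.0055 grip 78.4
```

```bash
python3 -m handwheel '{"deltas":[[-1,0.01,-0.01,0.4,0],[-1,0,0,0.7,0],[-1,0,0,0.7,0],[-1,0,0,0.5,0],[-1,0,0,0.4,0],[-1,0,0,0.4,0],[-1,0,0,0.4,0],[-1,0,0,0.2,0],[-1,0,0,0.1,0],[-1,0,0,0,0],[-1,0,0,0,0]]}'
python3 d.py .519 -.105 .133 92
```

```text
clock: 34.12
tcp_pos: [0.5195, -0.1052, 0.1481]
orientation: [0.001, 0.695, 0.719, 0.0]
wrist_force: [-1.0, -0.6, -3.7]
finger_gap: 0.0057
grip_force: 78.4
tcp [ 0.5195 -0.1052  0.1481] yaw 92.02 tilt 0.07 j6 1.18 t 34.12
turn 0.0 shift [ 0.01 -0.01  0.38] F [-1.  -0.6 -3.7] gap 0.0057 grip 78.4
```

```bash
python3 -m handwheel '{"deltas":[[-1,0,0,0.15,0],[-1,0,0,0.1,0],[-1,0,0,0.06,0],[-1,0,0,0.04,0],[-1,0,0,0.04,0],[-1,0,0,0,0],[-1,0,0,0,0]]}'
python3 d.py .519 -.105 .133 92
```

```text
clock: 35.0
tcp_pos: [0.5191, -0.1051, 0.1329]
orientation: [0.0, 0.695, 0.719, 0.0]
wrist_force: [-3.7, 1.2, 5.4]
finger_gap: 0.0055
grip_force: 79.4
tcp [ 0.5191 -0.1051  0.1329] yaw 92.02 tilt 0.03 j6 1.18 t 35.0
turn 0.0 shift [ 0. -0. -0.] F [-3.7  1.2  5.4] gap 0.0055 grip 79.4
```

Seated at the expected height. I'll release it and go to the cooking grate.

```bash
python3 -m handwheel '{"deltas":[[-0.4,0,0,0,0],[0,0,0,0,0],[0,0,0,0,0],[0,0,0,0,0],[0,0,0,-0.2,0],[0,0,0,-0.5,0],[0,0,0,-0.8,0],[0,0,0,-0.8,0],[0,0,0,-0.6,0],[1,0,0,-0.2,0],[1,0,0,0,1],[1,0,0,0,1],[1,0,0,0,1],[1,0,0,0,1],[1,0,0,0,1],[1,0,0,0,1],[1,0,0,0,1],[1,0,0,0,1],[1,0,0,0,1],[1,0,0,0,0.12]]}'
python3 d.py .3705 -.3465 .26 0.8
```

```text
clock: 37.5
tcp_pos: [0.5188, -0.105, 0.2552]
orientation: [-0.0, 1.0, 0.007, -0.001]
wrist_force: [0.3, -0.5, -0.6]
finger_gap: 0.0856
grip_force: 0.0
tcp [ 0.5188 -0.105   0.2552] yaw 0.86 tilt 0.07 j6 2.78 t 37.5
turn 0.01 shift [-3.79  5.99 -0.12] F [ 0.3 -0.5 -0.6] gap 0.0856 grip 0.0
```

```bash
python3 -m handwheel '{"deltas":[[1,-0.3,0.5,0,0],[1,-0.5,0.8,0,0],[1,-0.5,0.8,0,0],[1,-0.5,0.8,0,0],[1,-0.5,0.8,0,0],[1,-0.5,0.8,0,0],[1,-0.5,0.8,0,0],[1,-0.49,0.69,0,0],[1,0,0,0.7,0],[1,0,0,0.9,0],[1,0,0,0.8,0],[1,0,0,0.6,0],[1,0,0,0,0],[1,0,0,0,0]]}'
python3 d.py .3705 -.3465 .094 0.8
python3 - <<'E'
from h import *
c=cam("top");a=cv2.resize(c["frame"][140:250,265:395,::-1],None,fx=5.4,fy=5.4,interpolation=cv2.INTER_CUBIC)
cv2.imwrite("pics/g8.png",a)
E
```

```text
clock: 39.25
tcp_pos: [0.3712, -0.3472, 0.1366]
orientation: [0.0, 1.0, 0.008, 0.0]
wrist_force: [-1.1, 0.4, 0.9]
finger_gap: 0.0855
grip_force: 0.0
tcp [ 0.3712 -0.3472  0.1366] yaw 0.88 tilt 0.04 j6 2.22 t 39.25
turn 0.01 shift [-0.02 -0.02  1.07] F [-1.1  0.4  0.9] gap 0.0855 grip 0.0
```

View pics/g8.png

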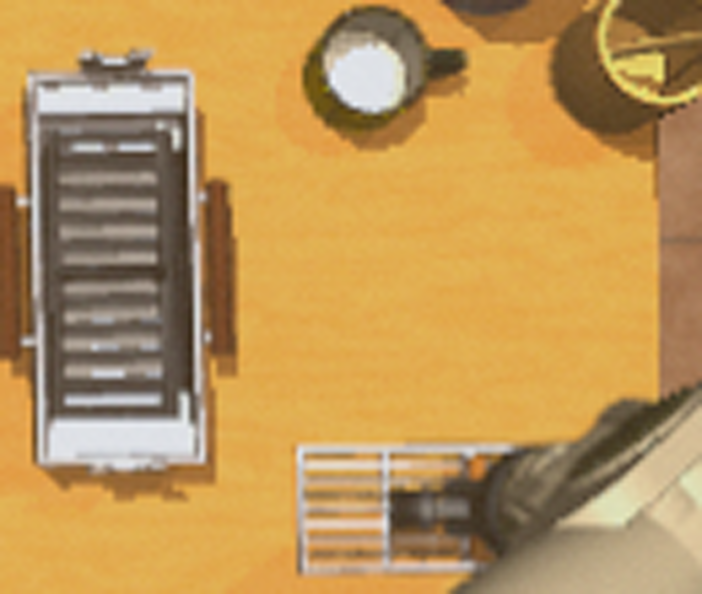

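The charcoal grate is seated in line in the trough at (45-165,120-415), and the fingers are over the cooking grate's grip at about (475,505). I'll grasp it.

```bash
python3 -m handwheel '{"deltas":[[1,-0.02,-0.02,0.5,0],[1,0,0,0.4,0],[1,0,0,0.17,0],[1,0,0,0,0],[-1,0,0,0,0],[-1,0,0,0,0],[-1,0,0,0,0],[-1,0,0,0,0],[-1,0,0,0,0],[-1,0,0,0,0],[-1,0,0,0,0],[-1,0,0,0,0]]}' 80
python3 -m handwheel '{"deltas":[[-1,0,0,-0.2,0],[-1,0,0,-0.6,0],[-1,0,0,-0.8,0],[-1,0,0,-1,0],[-1,0,0,-1,0],[-1,0,0,-1,0],[-1,0,0,-0.7,0],[-1,0,0,-0.3,0],[-1,0,0,0,0],[-1,0,0,0,0]]}'
python3 d.py .519 -.105 .31 92
```

```text
clock: 40.8
tcp_pos: [0.3702, -0.3463, 0.0936]
orientation: [0.0, 1.0, 0.007, 0.0]
wrist_force: [-0.8, 1.2, 5.6]
finger_gap: 0.0103
grip_force: 78.1
clock: 42.05
tcp_pos: [0.3697, -0.3455, 0.3155]
orientation: [-0.001, 1.0, 0.007, -0.001]
wrist_force: [0.1, 0.2, -3.2]
finger_gap: 0.0101
grip_force: 78.4
tcp [ 0.3697 -0.3455  0.3155] yaw 0.81 tilt 0.15 j6 2.22 t 42.05
turn -9.12 shift [5.88 3.94 0.14] F [ 0.1  0.2 -3.2] gap 0.0101 grip 78.4
```

```bash
python3 -m handwheel '{"deltas":[[-1,0,0,0,-0.7],[-1,0,0,0,-0.9],[-1,0,0,0,-0.9],[-1,0,0,0,-0.9],[-1,0,0,0,-0.9],[-1,0,0,0,-0.9],[-1,0,0,0,-0.9],[-1,0,0,0,-0.9],[-1,0,0,0,-0.9],[-1,0,0,0,-0.9],[-1,0,0,0,-0.32],[-1,0.3,0.2,0,0],[-1,0.7,0.5,0,0],[-1,0.9,0.6,0,0],[-1,0.9,0.6,0,0],[-1,0.9,0.6,0,0],[-1,0.9,0.6,0,0],[-1,0.8,0.5,0,0],[-1,0.48,0.34,0,0],[-1,0,0,0,0]]}'
python3 -m handwheel '{"deltas":[[-1,0,0,0,0],[-1,0,0,0,0]]}'
python3 d.py .519 -.105 .1736 92
```

```text
clock: 44.55
tcp_pos: [0.5197, -0.1031, 0.3162]
orientation: [-0.001, 0.694, 0.72, -0.0]
wrist_force: [-1.0, -0.8, -2.7]
finger_gap: 0.0096
grip_force: 78.4
clock: 44.8
tcp_pos: [0.5189, -0.1059, 0.3169]
orientation: [-0.0, 0.695, 0.719, -0.0]
wrist_force: [-0.6, -0.8, -3.5]
finger_gap: 0.0096
grip_force: 78.4
tcp [ 0.5189 -0.1059  0.3169] yaw 91.94 tilt 0.03 j6 1.18 t 44.8
turn -0.01 shift [0.02 0.   3.58] F [-0.6 -0.8 -3.5] gap 0.0096 grip 78.4
```

```bash
python3 -m handwheel '{"deltas":[[-1,0.02,0,0.4,0],[-1,0,0,0.6,0],[-1,0,0,0.6,0],[-1,0,0,0.6,0],[-1,0,0,0.4,0],[-1,0,0,0.3,0],[-1,0,0,0.2,0],[-1,0,0,0.1,0],[-1,0,0,0,0],[-1,0,0,0,0]]}'
python3 d.py .519 -.105 .1736 92
```

```text
clock: 46.05
tcp_pos: [0.5197, -0.1048, 0.1896]
orientation: [0.0, 0.695, 0.719, 0.0]
wrist_force: [0.0, 0.5, -2.2]
finger_gap: 0.0099
grip_force: 78.5
tcp [ 0.5197 -0.1048  0.1896] yaw 92.02 tilt 0.06 j6 1.19 t 46.05
turn 0.0 shift [-0.01 -0.02  0.4 ] F [ 0.   0.5 -2.2] gap 0.0099 grip 78.5
```

```bash
python3 -m handwheel '{"deltas":[[-1,0,-0.02,0.15,0],[-1,0,0,0.1,0],[-1,0,0,0.06,0],[-1,0,0,0.05,0],[-1,0,0,0.04,0],[-1,0,0,0,0],[-1,0,0,0,0]]}'
python3 d.py .519 -.105 .1736 92
```

```text
clock: 46.92
tcp_pos: [0.5185, -0.1047, 0.1736]
orientation: [0.0, 0.695, 0.719, 0.0]
wrist_force: [-2.0, 0.6, 3.9]
finger_gap: 0.0099
grip_force: 79.0
tcp [ 0.5185 -0.1047  0.1736] yaw 92.02 tilt 0.02 j6 1.18 t 46.92
turn 0.0 shift [-0.01  0.01 -0.  ] F [-2.   0.6  3.9] gap 0.0099 grip 79.0
```

Seated. I'll release, rise, move aside to the right and check.

```bash
python3 -m handwheel '{"deltas":[[-0.4,0,0,0,0],[0,0,0,0,0],[0,0,0,0,0],[0,0,0,0,0],[0,0,0,-0.2,0],[0,0,0,-0.5,0],[0,0,0,-0.8,0],[0,0,0,-0.8,0],[0,0,0,-0.6,0],[0,0,0,-0.2,0],[0,-0.5,0,0,0],[0,-0.9,0,0,0],[0,-0.9,0,0,0],[0,-0.9,0,0,0],[0,-0.9,0,0,0],[0,-0.9,0,0,0],[0,-0.9,0,0,0],[0,-0.5,0,0,0],[0,0,0,0,0],[0,0,0,0,0]]}'
python3 - <<'E'
from h import *
c=cam("top");a=cv2.resize(c["frame"][125:245,185:345,::-1],None,fx=5,fy=5,interpolation=cv2.INTER_CUBIC)
cv2.imwrite("pics/g9.png",a)
P=cloud(c);k=(abs(P[...,0]-.519)<.10)&(abs(P[...,1]+.105)<.035)&(P[...,2]>.08)&(P[...,2]<.1);q=P[k]
A=np.c_[q[:,:2]-[.519,-.105],np.ones(len(q))];print(len(q),np.linalg.lstsq(A,q[:,2],rcond=None)[0].round(4))
E
```

```text
clock: 49.42
tcp_pos: [0.5273, -0.3596, 0.2967]
orientation: [-0.001, 0.694, 0.72, 0.0]
wrist_force: [-0.9, -0.4, 0.5]
finger_gap: 0.0429
grip_force: 0.0
426 [-0.002   0.0133  0.0882]
```

View pics/g9.png

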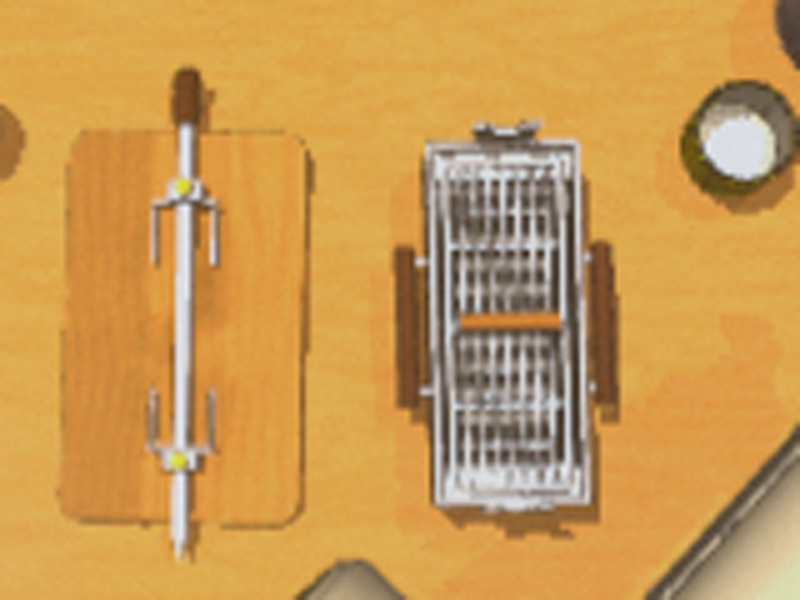

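The cooking grate lies level inside the rim at (440-572,152-498), with its top at z 88 mm as expected and its grip at (510,321). The spit is on the board's middle, and the robot is clear.

```bash
python3 -c "
from workcell import hand_in
print(hand_in())"
```

```text
the job is handed in; nothing more can be done
None
```

The job is handed in: the spit lies on the board, and the ash tray, charcoal grate and cooking grate are each seated in the grill and released; the hand-in gave no verdict.

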